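# Put the infuser baskets and lids on two tea mugs

### The arm

A 6-joint arm with a two-finger parallel gripper is mounted at the origin on a cart in front of the work surface, level with it; the furniture and walls round the work are solid. World frame = base frame: x ahead of the robot, y to its left, z up, the work surface at z = 0. Lengths are in mm, angles in rad, forces in N, time in s.
With the tool pointing down it reaches from about 400 to 825 mm from the base axis. Payload 7 kg.
Tool frame: the origin (TCP) lies at the very end of the fingers, on their centre line; the grasp point (between the pads) lies 19 mm behind it; z points along the fingers, y is the line along which they close (so a half turn about z gives the same grasp; the last joint's range is limited). The gripper opens to 85 mm and grips with 20 to 120 N. Pads are 22 mm wide; open, the fingers measure 114 mm over their backs; the gripper's body (76 mm by 85 mm) begins 54 mm behind the grasp point. The pads swing forward as they close: fully open they stand 13 mm farther back than shut.
Start: joints at [1.558, 0.359, 0.012, 0, -1.224, -0.288], TCP at [200.001, 644.667, 231.302] pointing down, gripper open.
Joint ranges: [-3.07, 3.07], [-1.43, 2.12], [-1.02, 1.25], [-3.03, 1.67], [-3.05, -0], [-3.03, 3.03]. Speed limits (rad/s): [2.39, 2.39, 3.01, 3.14, 3.14, 3.14].

### API

Orientations are given as a unit quaternion [w, x, y, z].
In Python, from workcell import env gives the robot as it stands.
- The arm moves only by the tool apply_moves, never from a script. Its argument "targets" is a list that holds one entry, the list of rows, each a list of 5 numbers: the shift along the tool's x, y, z in mm, then the turn about the tool's z in rad, then the gripper's target within -1 to 1 (fully open at 1, half-way at 0, shut at -1). A call has 1 to 20 rows; each row is the pose to reach, as a shift and turn from the pose commanded when the call began, along the tool's axes at that moment; what a row does not reach only later rows make up. A row lasts 1/12 s, in which the tool goes at most 41.7 mm and 7.16 degrees, less where a joint would pass 70% of its speed; a pose out of reach is approached as far as the arm can. A call with a gripper value outside its range is refused whole. The fingers move at their own pace and stop on an object; "newtons" is the grip in N (left out, the last holds). Time passes only in rows, so rows that repeat a pose let the fingers close. It gives the time, the measured TCP pose, the force, the opening and the grip force at its end, in the units of the state.
- env.state(): the state, without advancing time (a new reading comes with each control period).
- env.grab_frame(name): name is "scene" or "top" or "wrist"; returns the picture (400x640x3 uint8, red, green, blue); there is no depth.
- env.camera_params(name): a dict with "K" (3x3 intrinsics, pixels), "k1" (the pictures are not rectified: a ray, as slopes to the right and down, at radius r is drawn at 1 + k1 r^2 times it, then the intrinsics apply), "eye" and "attitude" of the camera in the world; the wrist camera has in their place "tool_from_camera" (4x4, takes a point from camera to tool coordinates, whose origin is the TCP and whose axes are the flange's). Camera axes: x right, y up, looking along -z (the intrinsics and any distortion apply to the point x, -y, -z); pixel columns grow to the right and rows downward; lengths in mm; the calibration is good to about 2 mm. A picture is of the moment at which its call begins: read the wrist's pose just before it. camera_params takes no time and is no camera call.
- env.finish_job(): hands the job in; it is judged then, once.
The state is a dict: "t": time; "qpos": joint angles; "qvel": joint speeds; "effort": joint torques, N m; "position": TCP position; "orientation": TCP orientation; "contact_force": force on the tool from outside, world axes, zero at the start; "torque": the same for the moment, N m; "finger_gap": opening from 0.0 (shut) to 1.0 (fully open); "finger_force": force on a finger pad.
Only numpy, scipy, OpenCV 4.12 (cv2) and the standard library are available. Lean on these libraries where they do the work, as an engineer would, in place of code of your own. Each camera call takes 0.05 s, during which the arm holds its last target. There are 200 camera calls.

### The job

Get the two tea mugs ready: hang the green-rimmed infuser basket in the green mug and the cream-rimmed one in the banded cream mug, rim flat and centred on the mug's rim, then cover each with the lid of its colour, centred and flat on the basket's rim. Set the stoneware lids down, never drop them; keep the mugs upright and do not disturb the two little espresso cups.

Things in the scene. Friction and masses are not known exactly. Their poses are not given: they have to be found in the camera images.
- green_mouth (a point): Centre of the mouth of the plain olive-green mug, at rim height, 100 mm above the worktop; z up. Loose, upright, 92 mm across, mouth at least 72 mm clear; its basket has 5 mm to spare all round when seated. Handle along this frame's -y, reaching 87 mm from the mug's axis.
- cream_mouth (a point): Centre of the mouth of the cream mug with grey-green bands, at rim height, 92.5 mm above the worktop; z up. Loose, upright, 80 mm across, mouth at least 62 mm clear; its basket has 4 mm to spare all round when seated. Handle along this frame's -y, reaching 75 mm from the mug's axis.
- green_basket: Infuser basket of the green mug: perforated steel, olive-green ring and grip, the larger one. Stands upright; origin: centre of underside, z up. 48 mm deep, 46 mm wide at the foot, 62 mm under the rim ring. Ring 94 mm wide, 48 to 51 mm up; rests on the mug's rim. A fixed bail arches along own x; atop it, on the axis, a grip 30 (x) x 12 (y) x 10 mm, 62 to 72 mm up: pinch across y. 70 g. Any yaw.
- cream_basket: Infuser basket of the cream mug: perforated steel, cream ring and grip, the smaller one. Stands upright; origin: centre of underside, z up. 48 mm deep, 40 mm wide at the foot, 54 mm under the rim ring. Ring 82 mm wide, 48 to 51 mm up; rests on the mug's rim. A fixed bail arches along own x; atop it, on the axis, a grip 30 (x) x 12 (y) x 10 mm, 62 to 72 mm up: pinch across y. 70 g. Any yaw.
- green_lid: Domed olive-green stoneware lid of the green mug. Lies flat, hollow side down; origin: centre of underside, z up. 84 mm across, dome 31 mm high, 27 inside, 4 mm walls; goes over the basket's bail and rests on its ring. Round knob 22 mm across, 31 to 51 mm up (neck to 37 mm). 120 g. Any yaw.
- cream_lid: Domed cream stoneware lid, grey-green bands at its edge, of the cream mug. Lies flat, hollow side down; origin: centre of underside, z up. 74 mm across, dome 31 mm high, 27 inside, 4 mm walls; goes over the basket's bail and rests on its ring. Round knob 22 mm across, 31 to 51 mm up (neck to 37 mm). 120 g. Any yaw.
- espresso_a: Small white espresso cup with teal dots between the two mugs, 63 mm across, 92 mm with its handle, 55 mm high. Origin: centre of the underside of cup and handle together. Not part of the job.
- espresso_b: A second espresso cup of the same kind and size, standing behind the mugs. Origin as for the first. Not part of the job.

How it is judged:
By the outcome, as a careful person would: the job done as asked, in the order asked, and still so for the second after the job is handed in, with the robot touching nothing.
It also fails if it takes over 120 s, if anything falls off the work surface, if the arm or the gripper's body presses on something with over 40 N, if the wrist force passes 120 N, or if a joint passes its speed limit or range.

## Working session

There is one attempt and no reset: what is moved stays moved. The work goes in short steps, Python scripts to look and compute and a tool call to move; the robot and the scene stay as the last step left them, time stands still between calls to the robot, and variables do not carry over. Pictures are saved under pics/ and viewed, at most 16 in all, crops included, and the job is handed in when it is done.

Besides the shell and the picture viewer there is one more tool, called after "Emit:" as a command line: name --argument value ..., lists and objects as JSON in quotes. apply_moves: Moves the arm, as the interface text tells. Its arguments: {"type":"object","properties":{"targets":{"type":"array","items":{"type":"array","items":{"type":"array","items":{"type":"number"}}}},"newtons":{"type":"number"}},"required":["targets"]}

```bash
ls; mkdir -p pics
python3 - <<'E'
from workcell import env
import cv2
s=env.state();print(s)
for n in("scene","top","wrist"):
    print(n,env.camera_params(n))
    cv2.imwrite(f"pics/{n}0.png",env.grab_frame(n)[:,:,::-1])
E
```

```text
pics
{'t': 0.0, 'qpos': array([ 1.55810922e+00,  3.59403321e-01,  1.10381991e-02, -3.28099549e-04,
       -1.22414004e+00, -2.88056056e-01]), 'qvel': array([ 1.55698418e-03, -5.62652758e-05, -1.15336669e-03, -6.25186408e-04,
       -1.40281744e-03, -2.81507999e-04]), 'effort': array([-3.95047118e-04, -5.83314872e+01,  2.93408185e+01,  6.93665877e+00,
       -5.97871505e-03, -7.33618521e-06]), 'position': array([199.87371689, 644.20139924, 230.3480621 ]), 'orientation': array([ 8.67502636e-04,  9.88706737e-01, -1.49860714e-01, -3.55149049e-05]), 'contact_force': array([0.19515585, 0.48194517, 0.01295578]), 'torque': array([-0.00592012, -0.03288411, -0.03323641]), 'finger_force': 0.0, 'finger_gap': 0.9957789933194647}
scene {'K': array([[365.66773602,   0.        , 316.25601644],
       [  0.        , 365.66773602, 202.80101916],
       [  0.        ,   0.        ,   1.        ]]), 'k1': 0.005291553380653253, 'eye': array([145.64296136, 480.04690651, 663.93569662]), 'attitude': array([-0.35365961, -0.1446756 ,  0.37009081,  0.84677426])}
top {'K': array([[437.60171569,   0.        , 319.51406667],
       [  0.        , 437.60171569, 203.64352467],
       [  0.        ,   0.        ,   1.        ]]), 'k1': -0.054809475912067196, 'eye': array([411.68713723,  40.27893171, 964.74193296]), 'attitude': array([-0.69722947, -0.0578098 ,  0.06989037,  0.71108679])}
wrist {'K': array([[350.44176405,   0.        , 321.93016124],
       [  0.        , 350.44176405, 200.79608793],
       [  0.        ,   0.        ,   1.        ]]), 'k1': -0.05479498195703824, 'tool_from_camera': array([[ 4.14133456e-04,  9.56555880e-01,  2.91548755e-01,
         7.53946879e+01],
       [ 9.99999900e-01, -3.47357562e-04, -2.80798647e-04,
         2.64970445e+00],
       [-1.67327932e-04,  2.91548843e-01, -9.56555928e-01,
        -1.43154235e+02],
       [ 0.00000000e+00,  0.00000000e+00,  0.00000000e+00,
         1.00000000e+00]])}
```

View pics/top0.png

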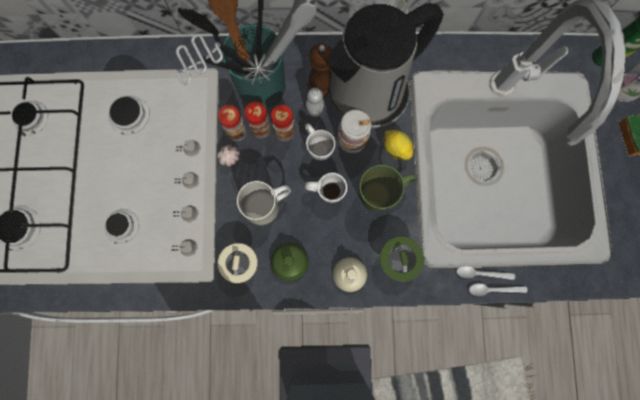

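View pics/scene0.png

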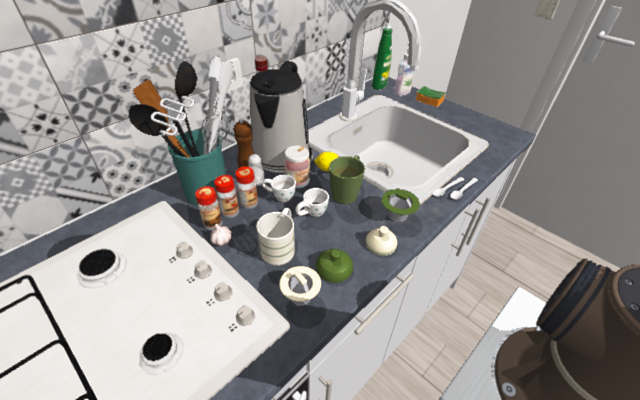

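```bash
cat > h.py <<'E'
from workcell import env
import cv2, numpy as np
from scipy.spatial.transform import Rotation as R
def rot(q): return R.from_quat(np.r_[q[1:],q[0]]).as_matrix()
def cam(n,s=None):
    p=env.camera_params(n)
    if n=="wrist":
        T=p["tool_from_camera"];Rt=rot(s["orientation"])
        return p,Rt@T[:3,:3],Rt@T[:3,3]+s["position"]
    return p,rot(p["attitude"]),p["eye"]
def ray(c,uv):
    p,A,e=c;K=p["K"];d=(np.array(uv,float)-[K[0,2],K[1,2]])/K[0,0]
    x=d.copy()
    for _ in range(20): x=d/(1+p["k1"]*(x@x))
    v=A@np.array([x[0],-x[1],-1]);return e,v
def at(c,uv,z):
    e,v=ray(c,uv);return e+v*(z-e[2])/v[2]
def proj(c,X):
    p,A,e=c;q=(np.atleast_2d(X)-e)@A;s=np.c_[q[:,0],-q[:,1]]/-q[:,2:]
    s=s*(1+p["k1"]*(s**2).sum(1,keepdims=True));return s*p["K"][0,0]+p["K"][:2,2]
def circ(x,y,z,r,n=72):
    a=np.linspace(0,2*np.pi,n);return np.c_[x+r*np.cos(a),y+r*np.sin(a),0*a+z]
def shift(s,X):  # world target -> tool shift
    return rot(s["orientation"]).T@(np.array(X)-s["position"])
def crop(im,x0,y0,x1,y1,k,name):
    cv2.imwrite(name,cv2.resize(im[y0:y1,x0:x1],None,fx=k,fy=k,interpolation=cv2.INTER_CUBIC)[:,:,::-1])
E
python3 - <<'E'
from h import *
c=cam("top")
for n,uv,z in [("creammug",(258,197),92.5),("greenmug",(382,184),100),("cb",(237,263),50),("gb",(402,259),50),("gl",(290,258),51),("cl",(349,272),51),("ea",(332,187),55),("eb",(320,145),55)]:
    print(n,at(c,uv,z).round())
im=env.grab_frame("top");cv2.imwrite("top.png",im[:,:,::-1])
crop(im,200,120,440,300,3.3,"pics/topc.png")
E
```

```text
creammug [587. 148.  92.]
greenmug [ 608. -104.  100.]
cb [457. 197.  50.]
gb [ 458. -147.   50.]
gl [465.  87.  51.]
cl [434. -35.  51.]
ea [613.  -4.  55.]
eb [707.  19.  55.]
```

View pics/topc.png

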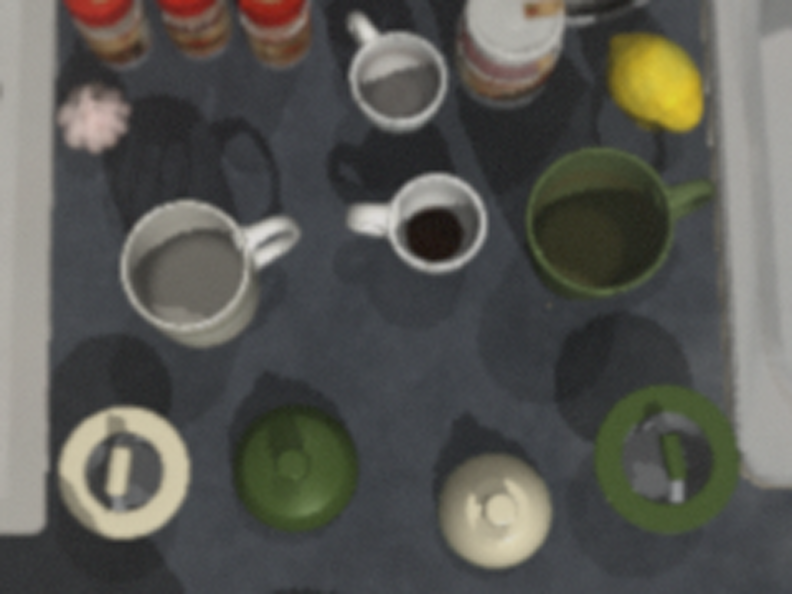

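```bash
cat >> h.py <<'E'
def plan(x,y,z,yaw=None):
    s=env.state();M=rot(s["orientation"]);y0=np.arctan2(M[1,0],M[0,0])
    t=0 if yaw is None else (np.radians(yaw)-y0+np.pi)%(2*np.pi)-np.pi
    d=shift(s,[x,y,z]);print("pos",s["position"].round(1),"yaw",np.degrees(y0).round(1),"tilt z",M[:,2].round(3),"q",s["qpos"].round(2),"t",round(s["t"],1),"-> shift",d.round(1),"turn",round(-t,3),"rows",round(np.linalg.norm(d)/41.7,1))
E
python3 - <<'E'
from h import *
plan(490,-90,260,0)
E
```

```text
pos [199.9 644.4 230.7] yaw -17.2 tilt z [-0.    -0.001 -1.   ] q [ 1.56  0.36  0.01 -0.   -1.22 -0.29] t 0.2 -> shift [494.7 615.5 -28.6] turn -0.301 rows 18.9
```

Emit:
apply_moves --targets '[[[100,123,-29,-0.1,0],[495,615,-29,-0.301,0],[495,615,-29,-0.301,0],[495,615,-29,-0.301,0],[495,615,-29,-0.301,0],[495,615,-29,-0.301,0],[495,615,-29,-0.301,0],[495,615,-29,-0.301,0],[495,615,-29,-0.301,0],[495,615,-29,-0.301,0],[495,615,-29,-0.301,0],[495,615,-29,-0.301,0],[495,615,-29,-0.301,0],[495,615,-29,-0.301,0],[495,615,-29,-0.301,0],[495,615,-29,-0.301,0],[495,615,-29,-0.301,0],[495,615,-29,-0.301,0],[495,615,-29,-0.301,0],[495,615,-29,-0.301,0]]]'

```text
t: 1.87
position: [491.8, -94.9, 260.0]
orientation: [0.001, 1.0, -0.003, -0.0]
contact_force: [0.4, 0.9, 1.2]
finger_gap: 0.502
finger_force: 0.0
```

Run:
```python
from h import *
env.grab_frame("wrist");s=env.state();im=env.grab_frame("wrist");print(s["position"],s["qvel"].round(3))
np.savez("w1.npz",im=im,**s);cv2.imwrite("pics/w1.png",im[:,:,::-1])
```

```text
[490.93749248 -92.73281106 259.68024806] [ 0.072 -0.03  -0.031 -0.015 -0.001 -0.05 ]
```

View pics/w1.png

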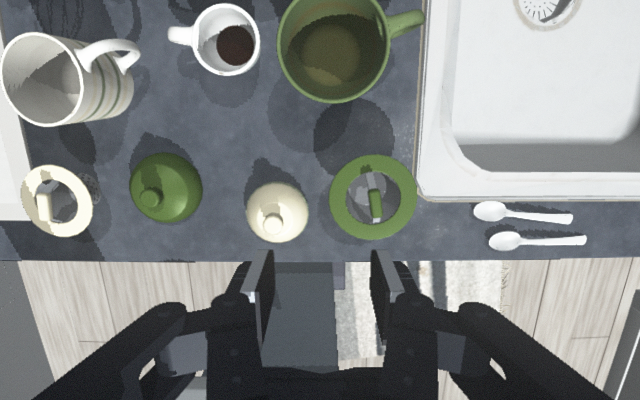

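```bash
cat >> h.py <<'E'
from scipy.optimize import minimize
def grad(im):
    g=cv2.GaussianBlur(im,(0,0),1.2).astype(float)
    return np.sqrt(sum(cv2.Sobel(g,cv2.CV_64F,*d)**2 for d in((1,0),(0,1))).sum(2))
def fit(c,im,x0,zr,rng=14):
    "zr list of (z,r): xy maximising mean edge strength along those circles"
    G=np.minimum(grad(im),400).astype(np.float32)
    def f(p):
        v=[]
        for z,r in zr:
            m=proj(c,circ(p[0],p[1],z,r,90)).astype(np.float32)
            v.append(cv2.remap(G,m[:,0],m[:,1],cv2.INTER_LINEAR)[:,0].mean())
        return -np.mean(v)
    g=[(f((x0[0]+a,x0[1]+b)),a,b) for a in np.arange(-rng,rng+1,2) for b in np.arange(-rng,rng+1,2)]
    _,a,b=min(g);r=minimize(f,[x0[0]+a,x0[1]+b],method="Nelder-Mead",options=dict(xatol=.05,initial_simplex=[[x0[0]+a,x0[1]+b],[x0[0]+a+1.5,x0[1]+b],[x0[0]+a,x0[1]+b+1.5]]))
    return r.x.round(1),round(-r.fun)
OBJ=dict(cmug=((587,148),[(92.5,40)]),gmug=((608,-104),[(100,46)]),cb=((457,197),[(51,41)]),gb=((458,-147),[(51,47)]),
 gl=((465,87),[(0,42),(51,10)]),cl=((434,-35),[(0,37),(51,10)]))
def inv(z): return dict(np.load(z))
E
python3 - <<'E'
from h import *
w=inv("w1.npz");t=cv2.imread("top.png")[:,:,::-1].copy()
cw=cam("wrist",w);ct=cam("top")
vis=w["im"].copy();vt=cv2.resize(t,None,fx=2,fy=2)
for k,(x,zr) in OBJ.items():
    a=fit(ct,t,x,zr);b=fit(cw,w["im"],x,zr);print(k,a,b)
    for z,r in zr:
        cv2.polylines(vis,[proj(cw,circ(*b[0],z,r)).round().astype(int)],True,(255,0,0))
        cv2.polylines(vt,[(2*proj(ct,circ(*a[0],z,r))).round().astype(int)],True,(255,0,0))
cv2.imwrite("pics/fit1.png",np.vstack([vis[:260],vt[240:600,380:1020-0][:,:640]])[:600,:,::-1])
E
```

```text
cmug (array([581.1, 153.1]), 227) (array([582. , 150.4]), 277)
gmug (array([ 605.7, -100. ]), 82) (array([ 604.3, -105.6]), 115)
cb (array([458.2, 195.8]), 380) (array([458.7, 193.5]), 340)
gb (array([ 459.4, -147.1]), 94) (array([ 460.3, -149.2]), 120)
gl (array([476.8,  95.3]), 51) (array([461.2,  88.2]), 83)
cl (array([430. , -40.9]), 177) (array([427.4, -40.8]), 174)
```

View pics/fit1.png

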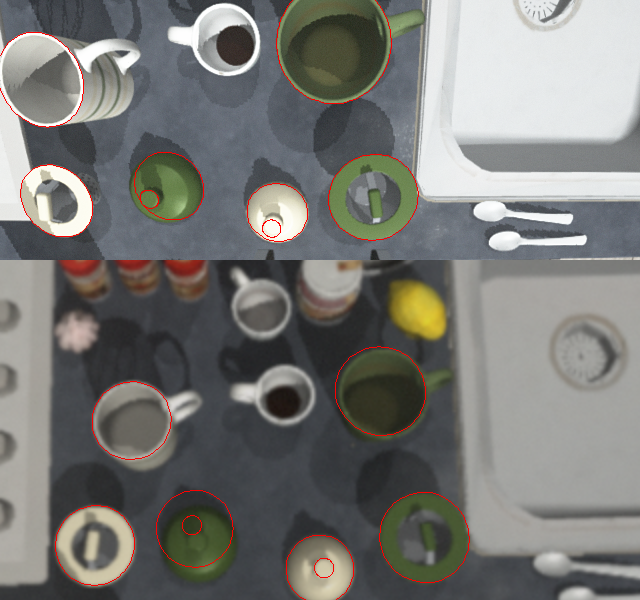

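Run:
```python
from h import *
w=inv("w1.npz");c=cam("wrist",w)
a=at(c,(371,188),72);b=at(c,(376,220),72);print(a,b,np.degrees(np.arctan2(*(a-b)[[1,0]])))
plan(460,-149,160,9)
```

```text
[ 477.20105817 -143.65277193   72.        ] [ 443.89049299 -149.88864777   72.        ] 10.603278803836838
pos [490.4 -91.1 259.7] yaw -0.2 tilt z [-0.001 -0.    -1.   ] q [ 0.21  0.05 -0.32 -0.   -1.2   1.36] t 2.0 -> shift [-30.1  58.   99.7] turn -0.161 rows 2.9
```

Emit:
apply_moves --targets '[[[-30,58,100,-0.18,0],[-30,58,100,-0.18,0],[-30,58,100,-0.18,0],[-30,58,100,-0.18,0],[-30,58,100,-0.18,0],[-30,58,100,-0.18,0],[-30,58,100,-0.18,0],[-30,58,100,-0.18,0]]]'

```text
t: 2.63
position: [461.8, -146.5, 161.6]
orientation: [0.0, 0.996, 0.091, 0.001]
contact_force: [0.0, -0.1, 0.6]
finger_gap: 0.498
finger_force: 0.0
```

```bash
cat >> h.py <<'E'
def snap(name,n="wrist"):
    s=env.state();im=env.grab_frame(n);np.savez(name,im=im,**s);return inv(name+".npz")
E
python3 - <<'E'
from h import *
w=snap("w2");c=cam("wrist",w);print(w["qvel"].round(3))
b=fit(c,w["im"],(460,-149),[(51,47)]);print(b)
v=w["im"].copy();cv2.polylines(v,[proj(c,circ(*b[0],51,47)).round().astype(int)],True,(255,0,0))
cv2.imwrite("pics/w2.png",v[:,:,::-1])
plan(*b[0],56,10.6)
E
```

```text
[-0.006  0.001 -0.005 -0.003  0.003  0.002]
(array([ 460.2, -148.9]), 113)
pos [ 461.7 -146.6  161.5] yaw 10.4 tilt z [ 0.002  0.    -1.   ] q [ 0.1   0.1  -0.5   0.   -0.97  1.65] t 2.7 -> shift [ -2.1   2.  105.5] turn -0.003 rows 2.5
```

View pics/w2.png

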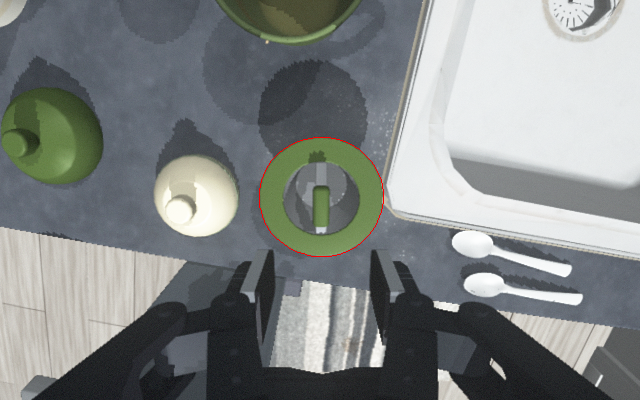

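Emit:
apply_moves --targets '[[[-2,2,40,0,0],[-2,2,75,0,0],[-2,2,95,0,0],[-2,2,105,0,0],[-2,2,105,0,0],[-2,2,105,0,0],[-2,2,105,0,-1],[-2,2,105,0,-1],[-2,2,105,0,-1],[-2,2,105,0,-1],[-2,2,105,0,-1],[-2,2,105,0,-1]]]' --newtons 50

```text
t: 3.68
position: [459.9, -149.6, 56.3]
orientation: [0.0, 0.996, 0.09, 0.001]
contact_force: [0.2, 1.3, 7.1]
finger_gap: 0.127
finger_force: 53.3
```

Emit:
apply_moves --targets '[[[0,0,-30,0,-1],[0,0,-70,0,-1],[0,0,-110,0,-1],[20,0,-140,0,-1],[40,-20,-140,0,-1],[50,-30,-140,0,-1],[50,-30,-140,0,-1],[50,-30,-140,0,-1],[50,-30,-140,0,-1]]]'

```text
t: 4.43
position: [501.7, -111.4, 194.4]
orientation: [-0.0, 0.996, 0.09, -0.001]
contact_force: [-0.5, 1.0, -0.8]
finger_gap: 0.124
finger_force: 52.3
```

Run:
```python
from h import *
w=snap("w3");c=cam("wrist",w);print(w["qvel"].round(3),w["finger_gap"],w["contact_force"])
b=fit(c,w["im"],(604,-105),[(100,46)]);print(b)
v=w["im"].copy();cv2.polylines(v,[proj(c,circ(*b[0],100,46)).round().astype(int)],True,(255,0,0))
cv2.imwrite("pics/w3.png",v[:,:,::-1])
plan(*b[0],190,10.6)
```

```text
[-0.01  -0.003  0.     0.002  0.002 -0.001] 0.12438586480831847 [-0.5338213   0.97664048 -0.81675085]
(array([ 605.2, -102.1]), 86)
pos [ 501.8 -111.6  194.5] yaw 10.3 tilt z [-0.002 -0.    -1.   ] q [ 0.16  0.12 -0.39 -0.   -1.06  1.59] t 4.5 -> shift [103.5   9.2   4.3] turn -0.005 rows 2.5
```

View pics/w3.png

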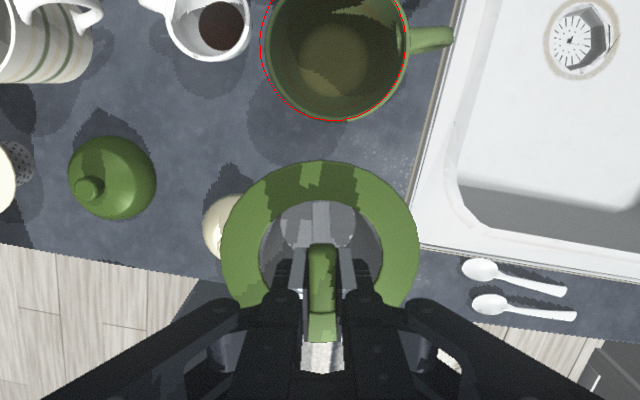

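Run:
```python
from h import *
w=inv("w3.npz");c=cam("wrist",w);im=cv2.GaussianBlur(w["im"],(0,0),1).astype(int)
g=2*im[:,:,1]-im[:,:,0]-im[:,:,2]
for r in (2,6,10,14,18,60,70,80,90,100):
    m=np.where(g[r,240:470]>18)[0]+240;print(r,m.min(),m.max(),(m.min()+m.max())/2, end=' | ')
m=np.where(g[:140,338]>18)[0];print("bottom",m.max())
P=proj(c,circ(605.2,-104.5,100,46,200))
for r in(2,10,60,80,100):
    k=P[abs(P[:,1]-r)<1.5,0];print(r,k.min().round(),k.max().round())
print(P[:,1].max())
G=np.dstack([np.clip(g,0,60)*4]*3).astype(np.uint8)
print(fit(c,G,(605,-104),[(100,46)],8))
w=inv("w1.npz");c=cam("wrist",w);im=cv2.GaussianBlur(w["im"],(0,0),1).astype(int)
g=2*im[:,:,1]-im[:,:,0]-im[:,:,2];G=np.dstack([np.clip(g,0,60)*4]*3).astype(np.uint8)
print(fit(c,G,(605,-104),[(100,46)],8))
```

```text
2 278 399 338.5 | 6 275 401 338.0 | 10 273 403 338.0 | 14 271 405 338.0 | 18 270 406 338.0 | 60 266 408 337.0 | 70 269 405 337.0 | 80 273 401 337.0 | 90 278 395 336.5 | 100 286 387 336.5 | bottom 121
2 274.0 398.0
10 271.0 403.0
60 265.0 407.0
80 272.0 400.0
100 285.0 387.0
120.76590383755627
(array([ 604.9, -105.6]), 262)
(array([ 603.6, -106. ]), 284)
```

```bash
python3 -c "
from h import *
plan(604.7,-106,192,10.3)"
```

```text
pos [ 501.8 -111.6  194.5] yaw 10.3 tilt z [-0.002 -0.    -1.   ] q [ 0.16  0.12 -0.39 -0.   -1.06  1.59] t 4.5 -> shift [102.3  13.    2.3] turn 0.0 rows 2.5
```

Emit:
apply_moves --targets '[[[30,4,0,0,-1],[60,8,0,0,-1],[85,11,0,0,-1],[102.3,13,1,0,-1],[102.3,13,1,0,-1],[102.3,13,1,0,-1],[102.3,13,1,0,-1],[102.3,13,1,0,-1]]]'

```text
t: 5.15
position: [604.7, -106.1, 194.3]
orientation: [-0.0, 0.996, 0.09, -0.0]
contact_force: [-0.8, -0.1, -1.2]
finger_gap: 0.123
finger_force: 52.4
```

```bash
python3 -c "
from h import *
plan(604.7,-106,115,10.3)"
```

```text
pos [ 604.7 -106.1  194.3] yaw 10.3 tilt z [-0.001 -0.    -1.   ] q [ 0.14  0.29 -0.18 -0.   -1.1   1.61] t 5.2 -> shift [ 0.  -0.1 79.3] turn -0.0 rows 1.9
```

Excellent tracking. Descend to just above seat.

Emit:
apply_moves --targets '[[[0,0,25,0,-1],[0,0,45,0,-1],[0,0,60,0,-1],[0,0,70,0,-1],[0,0,77,0,-1],[0,0,81,0,-1],[0,0,83,0,-1],[0,0,83,0,-1],[0,0,83,0,-1]]]'

```text
t: 5.9
position: [606.2, -105.7, 112.1]
orientation: [0.0, 0.996, 0.09, 0.001]
contact_force: [-0.5, -0.3, -1.2]
finger_gap: 0.122
finger_force: 52.4
```

Emit:
apply_moves --targets '[[[-1.3,0,1,0,-1],[-1.3,0,2,0,-1],[-1.3,0,3,0,-1],[-1.3,0,4,0,-1],[-1.3,0,4,0,-1],[-1.3,0,4,0,-1],[-1.3,0,4,0,-1]]]'

```text
t: 6.48
position: [605.3, -106.3, 108.4]
orientation: [0.0, 0.996, 0.09, 0.001]
contact_force: [-0.2, 0.3, 5.3]
finger_gap: 0.122
finger_force: 53.3
```

Emit:
apply_moves --targets '[[[0,0,0,0,0],[0,0,0,0,0],[0,0,0,0,0],[0,0,0,0,0],[0,0,-35,0,0],[0,0,-75,0,0],[-10,0,-110,0,0],[-40,0,-120,0,0],[-50,0,-120,0,0],[-50,0,-120,0,0],[-50,0,-120,0,0],[-50,0,-120,0,0]]]'

```text
t: 7.48
position: [555.5, -114.8, 226.7]
orientation: [0.0, 0.996, 0.09, -0.0]
contact_force: [0.5, -0.0, -0.7]
finger_gap: 0.498
finger_force: 0.0
```

```bash
cat >> h.py <<'E'
def gimg(im):
    im=cv2.GaussianBlur(im,(0,0),1).astype(int);g=2*im[:,:,1]-im[:,:,0]-im[:,:,2]
    return np.dstack([np.clip(g,0,60)*4]*3).astype(np.uint8)
E
python3 - <<'E'
from h import *
w=snap("w4");c=cam("wrist",w);print(w["qvel"].round(3),w["finger_gap"])
b=fit(c,gimg(w["im"]),(605,-105),[(103,47)],8);print(b)
v=w["im"].copy();cv2.polylines(v,[proj(c,circ(*b[0],103,47)).round().astype(int)],True,(255,0,0))
for k in("cb","cmug"):
    x,zr=OBJ[k];print(k,fit(c,w["im"],x,zr))
crop(v,160,0,500,300,2,"pics/w4.png")
plan(458,195,170,0)
E
```

```text
[ 0.002  0.015  0.004  0.001 -0.002 -0.001] 0.4980177903600615
(array([ 605.5, -107.8]), 388)
cb (array([458.4, 193.4]), 218)
cmug (array([582. , 150.4]), 182)
pos [ 555.6 -114.8  226.4] yaw 10.3 tilt z [-0.001 -0.    -1.   ] q [ 0.14  0.19 -0.24 -0.   -1.15  1.61] t 7.5 -> shift [ -40.4 -322.2   56.5] turn 0.18 rows 7.9
```

View pics/w4.png

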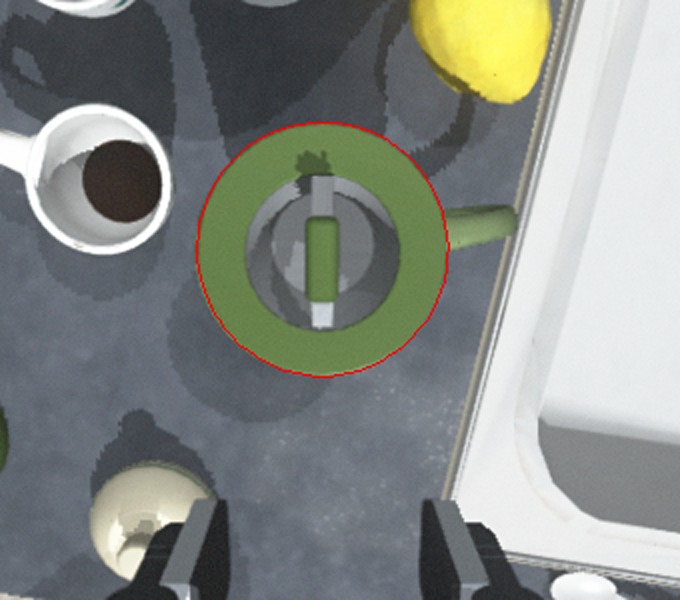

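Run:
```python
from h import *
for n,p,zr in (("w2",(460,-149),[(51,47)]),("w1",(460,-149),[(51,47)]),("w1",(605,-105),[(100,46)]),("w3",(605,-105),[(100,46)]),("w4",(605,-107),[(103,47)]),("w4",(605,-107),[(103,27)])):
    w=inv(n+".npz");c=cam("wrist",w);print(n,fit(c,gimg(w["im"]),p,zr,8),fit(c,w["im"],p,zr,8))
```

```text
w2 (array([ 460., -149.]), 400) (array([ 460.2, -148.9]), 113)
w1 (array([ 460., -149.]), 400) (array([ 459.8, -149.2]), 120)
w1 (array([ 603.6, -105.8]), 284) (array([ 603.8, -105.5]), 115)
w3 (array([ 604.9, -105.6]), 262) (array([ 605.2, -102. ]), 86)
w4 (array([ 605.5, -107.8]), 388) (array([ 605. , -107.3]), 107)
w4 (array([ 605.7, -107.7]), 298) (array([ 606.3, -110.4]), 107)
```

Emit:
apply_moves --targets '[[[-40,-322,50,0.18,0],[-40,-322,50,0.18,0],[-40,-322,50,0.18,0],[-40,-322,50,0.18,0],[-40,-322,50,0.18,0],[-40,-322,50,0.18,0],[-40,-322,50,0.18,0],[-40,-322,50,0.18,0],[-40,-322,50,0.18,0],[-40,-322,50,0.18,0],[-40,-322,50,0.18,0],[-40,-322,50,0.18,0],[-40,-322,50,0.18,0],[-40,-322,50,0.18,0]]]'

```text
t: 8.7
position: [458.7, 193.8, 177.3]
orientation: [0.0, 1.0, -0.001, 0.0]
contact_force: [0.6, -0.1, -0.1]
finger_gap: 0.501
finger_force: 0.0
```

Run:
```python
from h import *
w=snap("w5");c=cam("wrist",w);print(w["qvel"].round(3),w["finger_gap"])
v=w["im"].copy()
for k in("cb","cmug","gl"):
    x,zr=OBJ[k];b=fit(c,w["im"] if k!="gl" else gimg(w["im"]),x,zr);print(k,b)
    for z,r in zr: cv2.polylines(v,[proj(c,circ(*b[0],z,r)).round().astype(int)],True,(255,0,0))
cv2.imwrite("pics/w5.png",v[:,:,::-1])
```

```text
[-0.001 -0.005  0.001 -0.002 -0.001 -0.001] 0.5007156758125643
cb (array([458.8, 193.6]), 396)
cmug (array([582.5, 150.8]), 200)
gl (array([461.5,  88.1]), 185)
```

View pics/w5.png

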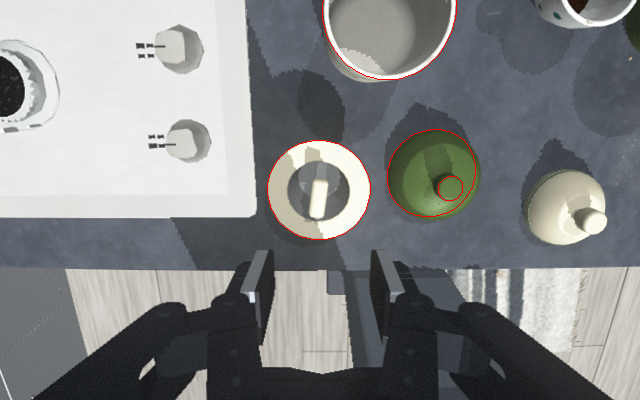

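```bash
python3 -c "
from h import *
w=inv('w5.npz');c=cam('wrist',w)
a=at(c,(321,180),72);b=at(c,(316.5,217),72);print(a,b,np.degrees(np.arctan2(*(a-b)[[1,0]])))
plan(458.8,193.6,56,-7)"
```

```text
[473.33391355 191.50067495  72.        ] [444.76815523 194.94311131  72.        ] -6.871531878317141
pos [458.6 193.8 177.4] yaw -0.1 tilt z [ 0.  0. -1.] q [ 0.8   0.11 -0.45  0.   -1.01  0.77] t 8.8 -> shift [  0.2   0.2 121.4] turn 0.121 rows 2.9
```

Emit:
apply_moves --targets '[[[0,0,40,0.12,0],[0,0,75,0.12,0],[0,0,100,0.12,0],[0,0,115,0.12,0],[0,0,121,0.12,0],[0,0,121,0.12,0],[0,0,121,0.12,0],[0,0,121,0.12,-1],[0,0,121,0.12,-1],[0,0,121,0.12,-1],[0,0,121,0.12,-1],[0,0,121,0.12,-1],[0,0,121,0.12,-1]]]'

```text
t: 9.83
position: [459.1, 195.6, 57.5]
orientation: [-0.001, 0.998, -0.06, 0.001]
contact_force: [-1.6, 1.1, 7.0]
finger_gap: 0.127
finger_force: 52.0
```

Emit:
apply_moves --targets '[[[0,0,-30,0,-1],[0,0,-70,0,-1],[0,0,-110,0,-1],[10,0,-135,0,-1],[30,10,-135,0,-1],[50,20,-135,0,-1],[50,20,-135,0,-1],[50,20,-135,0,-1],[50,20,-135,0,-1],[50,20,-135,0,-1]]]'

```text
t: 10.67
position: [504.8, 168.9, 191.1]
orientation: [0.0, 0.998, -0.06, -0.0]
contact_force: [0.7, 0.0, -0.3]
finger_gap: 0.127
finger_force: 51.0
```

Run:
```python
from h import *
w=snap("w6");c=cam("wrist",w);print(w["qvel"].round(3),w["finger_gap"],w["contact_force"])
print(fit(c,w["im"],(582,150.6),[(92.5,40)]),fit(c,w["im"],(582,150.6),[(92.5,40)],5))
plan(582.6,152.6,192,-7)
```

```text
[ 0.005 -0.003  0.002  0.002  0.     0.002] 0.12737526241635316 [ 0.65946178  0.0068676  -0.34537675]
(array([582.5, 150.3]), 337) (array([582.5, 150.3]), 337)
pos [504.9 169.1 191.2] yaw -6.8 tilt z [-0. -0. -1.] q [ 0.69  0.16 -0.36 -0.   -1.06  0.76] t 10.7 -> shift [79.1  7.1 -0.9] turn 0.003 rows 1.9
```

Emit:
apply_moves --targets '[[[30,3,0,0,-1],[55,5,0,0,-1],[72,7,0,0,-1],[79,7.4,0,0,-1],[79,7.4,0,0,-1],[79,7.4,0,0,-1],[79,7.4,20,0,-1],[79,7.4,40,0,-1],[79,7.4,58,0,-1],[79,7.4,70,0,-1],[79,7.4,77,0,-1],[79,7.4,82,0,-1],[79,7.4,84,0,-1],[79,7.4,84,0,-1],[79,7.4,84,0,-1]]]'

```text
t: 11.97
position: [583.3, 152.4, 108.1]
orientation: [-0.0, 0.998, -0.06, 0.001]
contact_force: [0.2, 0.1, -0.2]
finger_gap: 0.127
finger_force: 51.1
```

Emit:
apply_moves --targets '[[[-0.7,0,2,0,-1],[-0.7,0,3.5,0,-1],[-0.7,0,5,0,-1],[-0.7,0,6,0,-1],[-0.7,0,6,0,-1],[-0.7,0,6,0,-1]]]'

```text
t: 12.47
position: [582.6, 152.2, 101.7]
orientation: [-0.0, 0.998, -0.06, 0.0]
contact_force: [-0.6, -0.5, 4.6]
finger_gap: 0.123
finger_force: 51.6
```

Seated (contact at the predicted height). Release, rise, and head back for a look at it and the lids.

Emit:
apply_moves --targets '[[[0,0,0,0,0],[0,0,0,0,0],[0,0,0,0,0],[0,0,0,0,0],[0,0,-35,0,0],[0,0,-75,0,0],[-20,20,-110,0,0],[-60,60,-120,-0.12,0],[-70,65,-120,-0.12,0],[-70,65,-120,-0.12,0],[-70,65,-120,-0.12,0],[-70,65,-120,-0.12,0]]]'

```text
t: 13.47
position: [505.3, 96.1, 221.7]
orientation: [-0.0, 1.0, -0.0, 0.0]
contact_force: [0.0, -0.3, -0.3]
finger_gap: 0.501
finger_force: 0.0
```

Run:
```python
from h import *
w=snap("w7");c=cam("wrist",w);print(w["qvel"].round(3),w["position"],w["finger_gap"])
v=w["im"].copy()
for k,x,zr,g in(("cb",(582.5,151),[(95.5,41)],0),("gl",(461,88),[(0,42)],1),("glk",(461,88),[(51,11)],1),("cl",(428,-40),[(0,37)],0),("clk",(430,-38),[(51,11)],0),("gb",(605,-107),[(103,47)],1)):
    b=fit(c,gimg(w["im"]) if g else w["im"],x,zr,10);print(k,b)
    for z,r in zr: cv2.polylines(v,[proj(c,circ(*b[0],z,r)).round().astype(int)],True,(255,0,0))
cv2.imwrite("pics/w7.png",v[:,:,::-1])
```

```text
[ 0.003  0.03   0.01  -0.002 -0.     0.001] [505.30034106  96.14581758 221.6567731 ] 0.5010160037424876
cb (array([582. , 149.6]), 377)
gl (array([458.8,  88.3]), 376)
glk (array([447.7,  79.6]), 143)
cl (array([425.2, -47.6]), 261)
clk (array([429.3, -43. ]), 260)
gb (array([ 604.3, -104.6]), 207)
```

View pics/w7.png

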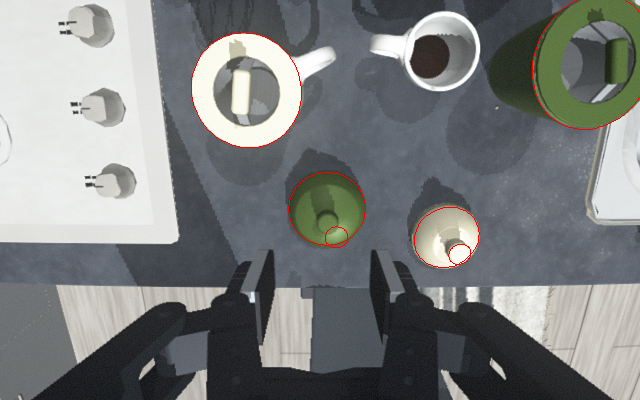

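```bash
python3 -c "
from h import *
w=inv('w7.npz');c=cam('wrist',w)
print(at(c,(326,220),51),at(c,(459,254),51),at(c,(612,62),125))
plan(459,90,150,0)"
```

```text
[465.25234717  89.41723366  51.        ] [429.28644412 -42.62477433  51.        ] [ 603.98174952 -100.74768953  125.        ]
pos [505.5  96.3 221.2] yaw 0.0 tilt z [ 0. -0. -1.] q [ 0.57  0.1  -0.35  0.   -1.12  1.  ] t 13.5 -> shift [-46.5   6.3  71.2] turn 0.0 rows 2.0
```

Emit:
apply_moves --targets '[[[-20,3,30,0,0],[-44,6,60,0,0],[-44,6,72,0,0],[-44,6,72,0,0],[-44,6,72,0,0],[-44,6,72,0,0]]]'

```text
t: 14.02
position: [462.8, 90.9, 150.1]
orientation: [-0.0, 1.0, 0.0, 0.001]
contact_force: [0.2, 0.6, 0.5]
finger_gap: 0.497
finger_force: 0.0
```

Run:
```python
from h import *
w=snap("w8");c=cam("wrist",w);print(w["qvel"].round(3),w["position"],w["finger_gap"])
v=w["im"].copy()
for k,x,zr,g in(("gl",(461,88),[(0,42)],1),("glk",(461,88),[(51,10.5)],0),("cl",(428,-44),[(0,37)],0)):
    b=fit(c,gimg(w["im"]) if g else w["im"],x,zr,7);print(k,b)
    for z,r in zr: cv2.polylines(v,[proj(c,circ(*b[0],z,r)).round().astype(int)],True,(255,0,0))
crop(v,220,80,520,280,2.6,"pics/w8.png")
```

```text
[-0.002 -0.01   0.004 -0.002  0.001 -0.001] [462.75462638  90.87448848 150.11695435] 0.49749040037656106
gl (array([458.9,  88.4]), 354)
glk (array([461.6,  87.1]), 104)
cl (array([424.8, -49.7]), 234)
```

View pics/w8.png

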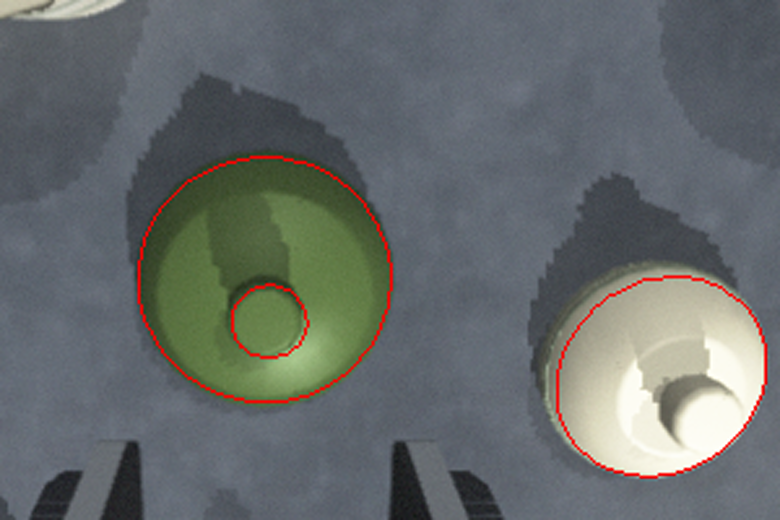

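Emit:
apply_moves --targets '[[[-2.8,0.9,40,0,0],[-2.8,0.9,75,0,0],[-2.8,0.9,98,0,0],[-2.8,0.9,110,0,0],[-2.8,0.9,113,0,0],[-2.8,0.9,113,0,0],[-2.8,0.9,113,0,0],[-2.8,0.9,113,0,-1],[-2.8,0.9,113,0,-1],[-2.8,0.9,113,0,-1],[-2.8,0.9,113,0,-1],[-2.8,0.9,113,0,-1]]]' --newtons 60

```text
t: 15.07
position: [459.4, 89.8, 37.8]
orientation: [-0.001, 1.0, 0.0, 0.001]
contact_force: [-1.5, -0.6, 6.1]
finger_gap: 0.222
finger_force: 58.4
```

Emit:
apply_moves --targets '[[[0,0,-15,0,-1],[0,0,-40,0,-1],[0,0,-75,0,-1],[0,0,-110,0,-1],[0,0,-140,0,-1],[10,15,-160,0,-1],[30,40,-162,0,-1],[50,65,-162,0,-1],[65,90,-162,0,-1],[80,115,-162,0,-1],[100,140,-162,0,-1],[115,165,-162,0,-1],[130,180,-162,0,-1],[140,190,-162,0,-1],[146,196,-162,0,-1],[146,196,-162,0,-1],[146,196,-162,0,-1],[146,196,-162,0,-1]]]'

```text
t: 16.57
position: [603.7, -106.3, 198.5]
orientation: [-0.0, 1.0, 0.0, 0.0]
contact_force: [-0.1, 0.6, -1.2]
finger_gap: 0.217
finger_force: 59.1
```

Run:
```python
from h import *
w=snap("w9");c=cam("wrist",w);print(w["qvel"].round(3),w["position"],w["finger_gap"])
v=w["im"].copy()
zl=w["position"][2]-37.8
for k,x,zr,g in(("lid",w["position"][:2],[(zl,42)],1),("gb",(605,-107),[(103,47)],1)):
    b=fit(c,gimg(w["im"]) if g else w["im"],x,zr,6);print(k,b)
    for z,r in zr: cv2.polylines(v,[proj(c,circ(*b[0],z,r)).round().astype(int)],True,(255,0,0))
crop(v,160,60,480,300,2.4,"pics/w9.png")
plan(605.3,-106.3,145,0)
```

```text
[ 0.008 -0.005 -0.002  0.001  0.    -0.   ] [ 603.72985604 -106.27486082  198.54553196] 0.21742135339875335
lid (array([ 605.2, -109.1]), 191)
gb (array([ 605.9, -108.2]), 222)
pos [ 603.8 -106.2  198.7] yaw 0.1 tilt z [ 0.  0. -1.] q [ 0.14  0.28 -0.18 -0.   -1.11  1.43] t 16.6 -> shift [ 1.5  0.2 53.7] turn 0.001 rows 1.3
```

View pics/w9.png

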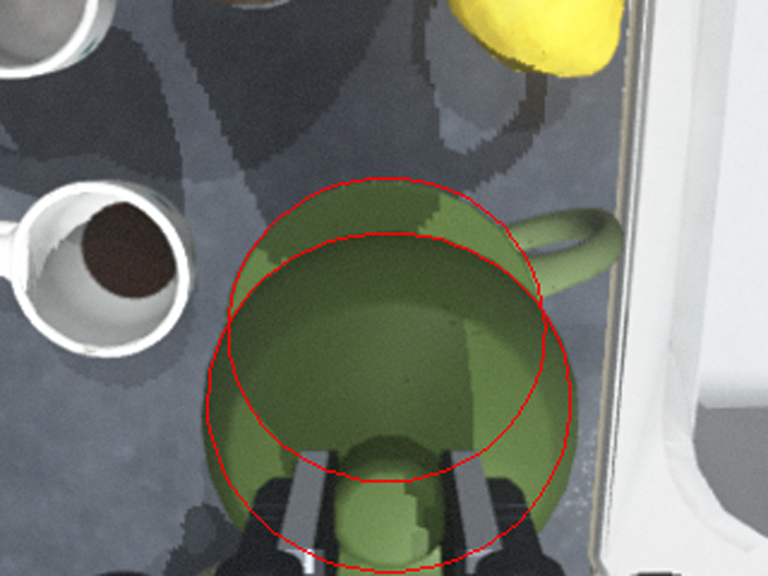

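Emit:
apply_moves --targets '[[[1,-0.5,15,0,-1],[1,-0.5,30,0,-1],[1,-0.5,40,0,-1],[1,-0.5,47,0,-1],[1,-0.5,51,0,-1],[1,-0.5,53,0,-1],[1,-0.5,53,0,-1],[1,-0.5,53,0,-1]]]'

```text
t: 17.28
position: [605.6, -106.3, 145.9]
orientation: [0.0, 1.0, 0.0, 0.0]
contact_force: [1.0, -0.1, -1.3]
finger_gap: 0.219
finger_force: 59.1
```

Emit:
apply_moves --targets '[[[-0.5,0,1.5,0,-1],[-0.5,0,2.5,0,-1],[-0.5,0,3.5,0,-1],[-0.5,0,4.2,0,-1],[-0.5,0,4.6,0,-1],[-0.5,0,4.6,0,-1],[-0.5,0,4.6,0,-1]]]'

```text
t: 17.87
position: [605.0, -106.4, 141.2]
orientation: [0.0, 1.0, 0.0, 0.0]
contact_force: [-1.1, -0.5, 2.9]
finger_gap: 0.22
finger_force: 59.5
```

Emit:
apply_moves --targets '[[[0,0,0.6,0,-1],[0,0,0.6,0,-1],[0,0,0.6,0,0],[0,0,0.6,0,0],[0,0,0.6,0,0],[0,0,0.6,0,0],[0,0,-35,0,0],[0,0,-75,0,0],[-20,0,-85,0,0],[-50,-5,-85,0,0],[-55,-5,-85,0,0],[-55,-5,-85,0,0],[-55,-5,-85,0,0],[-55,-5,-85,0,0]]]'

```text
t: 19.03
position: [550.3, -101.4, 225.5]
orientation: [0.0, 1.0, 0.0, -0.0]
contact_force: [0.2, 0.4, -0.0]
finger_gap: 0.498
finger_force: 0.0
```

Run:
```python
from h import *
w=snap("w10");c=cam("wrist",w);print(w["qvel"].round(3),w["position"],w["finger_gap"])
v=w["im"].copy()
for k,x,zr,g in(("lid",(605,-107),[(103,42)],0),("gb",(605,-107),[(103,47)],1)):
    b=fit(c,gimg(w["im"]) if g else w["im"],x,zr,4);print(k,b)
    for z,r in zr: cv2.polylines(v,[proj(c,circ(*b[0],z,r)).round().astype(int)],True,(255,0,0))
a=v[0:240,200:440];b=env.grab_frame("scene")[130:270,240:440]
cv2.imwrite("pics/w10.png",np.hstack([cv2.resize(a,(480,480)),cv2.resize(b,(320,480))])[:,:,::-1])
plan(430,-42,150,0)
```

```text
[-0.001  0.012  0.005 -0.    -0.002 -0.001] [ 550.34376767 -101.40334053  225.46299065] 0.4983620582097532
lid (array([ 611. , -107.5]), 72)
gb (array([ 605.2, -107.9]), 388)
pos [ 550.4 -101.4  225.1] yaw 0.0 tilt z [-0.001 -0.    -1.   ] q [ 0.17  0.17 -0.25  0.   -1.14  1.4 ] t 19.1 -> shift [-120.3  -59.4   75.2] turn 0.0 rows 3.7
```

View pics/w10.png

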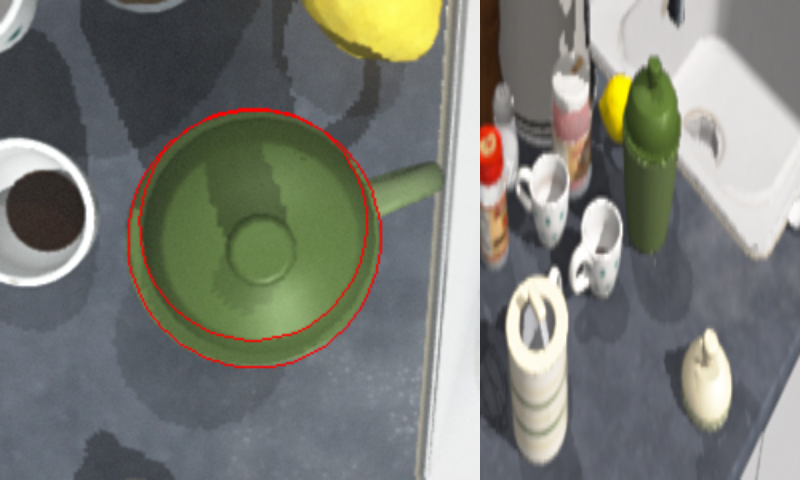

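```bash
python3 -c "
from h import *
w=inv('w10.npz');c=cam('wrist',w)
print(at(c,(331,124.5),154))
print(fit(c,w['im'],(605,-107),[(154,10.5)],5))
"
```

```text
[ 607.48121728 -109.73665748  154.        ]
(array([ 605.9, -110.5]), 74)
```

Emit:
apply_moves --targets '[[[-40,-20,20,0,0],[-75,-38,45,0,0],[-105,-52,65,0,0],[-120,-59,75,0,0],[-120,-59,75,0,0],[-120,-59,75,0,0],[-120,-59,75,0,0],[-120,-59,75,0,0]]]'

```text
t: 19.8
position: [431.3, -42.3, 151.2]
orientation: [-0.0, 1.0, 0.0, 0.001]
contact_force: [-0.8, -0.7, -0.1]
finger_gap: 0.5
finger_force: 0.0
```

Run:
```python
from h import *
w=snap("w11");c=cam("wrist",w);print(w["qvel"].round(3),w["position"],w["finger_gap"])
v=w["im"].copy()
for k,x,zr,g in(("cl",(428,-44),[(0,37)],0),("clk",(429,-42.6),[(51,10.5)],0)):
    b=fit(c,w["im"],x,zr,7);print(k,b)
    for z,r in zr: cv2.polylines(v,[proj(c,circ(*b[0],z,r)).round().astype(int)],True,(255,0,0))
crop(v,200,80,440,290,2.5,"pics/w11.png")
plan(430,-42,38,0)
```

```text
[-0.008  0.    -0.001 -0.004  0.    -0.005] [431.3194697  -42.2506589  151.21517784] 0.5002805464336264
cl (array([427.5, -42.2]), 254)
clk (array([434.1, -41.9]), 146)
pos [431.2 -42.4 151.1] yaw -0.0 tilt z [ 0.001  0.    -1.   ] q [ 0.36  0.03 -0.61  0.   -0.93  1.21] t 19.9 -> shift [ -1.3  -0.4 113.1] turn -0.0 rows 2.7
```

View pics/w11.png

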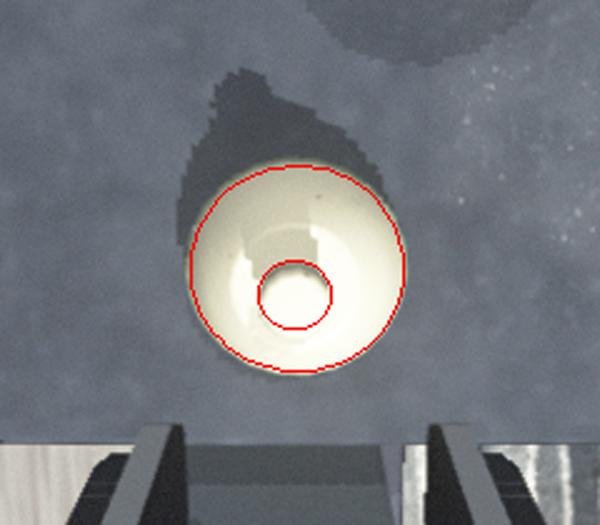

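Emit:
apply_moves --targets '[[[-2.5,-2,40,0,0],[-2.5,-2,75,0,0],[-2.5,-2,98,0,0],[-2.5,-2,110,0,0],[-2.5,-2,113.5,0,0],[-2.5,-2,113.5,0,0],[-2.5,-2,113.5,0,0],[-2.5,-2,113.5,0,-1],[-2.5,-2,113.5,0,-1],[-2.5,-2,113.5,0,-1],[-2.5,-2,113.5,0,-1],[-2.5,-2,113.5,0,-1]]]'

```text
t: 20.85
position: [428.3, -40.2, 38.5]
orientation: [-0.0, 1.0, 0.0, 0.001]
contact_force: [-0.3, -1.3, 5.0]
finger_gap: 0.221
finger_force: 58.5
```

Emit:
apply_moves --targets '[[[0,0,-15,0,-1],[0,0,-40,0,-1],[0,0,-75,0,-1],[0,0,-110,0,-1],[0,0,-140,0,-1],[10,-15,-158,0,-1],[30,-40,-160,0,-1],[50,-65,-160,0,-1],[70,-90,-160,0,-1],[90,-115,-160,0,-1],[110,-140,-160,0,-1],[130,-165,-160,0,-1],[142,-180,-160,0,-1],[150,-188,-160,0,-1],[154,-192,-160,0,-1],[154,-192,-160,0,-1],[154,-192,-160,0,-1],[154,-192,-160,0,-1]]]'

```text
t: 22.35
position: [580.5, 150.7, 197.5]
orientation: [-0.0, 1.0, -0.0, -0.0]
contact_force: [0.4, -0.8, -0.9]
finger_gap: 0.22
finger_force: 59.0
```

Run:
```python
from h import *
w=snap("w12");c=cam("wrist",w);print(w["qvel"].round(3),w["position"],w["finger_gap"])
zl=w["position"][2]-38.5
for k,x,zr in(("lid",w["position"][:2],[(zl,37)]),("cb",(582,150),[(95.5,41)])):
    print(k,fit(c,w["im"],x,zr,6))
plan(582.1,152,140,0)
```

```text
[-0.    -0.003  0.     0.003  0.    -0.001] [580.53838192 150.71427673 197.54526895] 0.220351863466054
lid (array([582.6, 147.4]), 183)
cb (array([581.6, 149.4]), 188)
pos [580.7 150.7 197.6] yaw -0.0 tilt z [ 0.  0. -1.] q [ 0.58  0.26 -0.21 -0.   -1.1   0.99] t 22.4 -> shift [ 1.4 -1.3 57.6] turn -0.001 rows 1.4
```

Emit:
apply_moves --targets '[[[0.5,-1.5,15,0,-1],[0.5,-1.5,30,0,-1],[0.5,-1.5,43,0,-1],[0.5,-1.5,51,0,-1],[0.5,-1.5,56,0,-1],[0.5,-1.5,58,0,-1],[0.5,-1.5,58,0,-1],[0.5,-1.5,58,0,-1]]]'

```text
t: 23.07
position: [582.1, 153.2, 139.9]
orientation: [-0.0, 1.0, 0.0, 0.0]
contact_force: [-0.1, 0.0, -0.9]
finger_gap: 0.222
finger_force: 59.0
```

Emit:
apply_moves --targets '[[[-0.3,0.7,2,0,-1],[-0.3,0.7,3.5,0,-1],[-0.3,0.7,4.5,0,-1],[-0.3,0.7,5.3,0,-1],[-0.3,0.7,6,0,-1],[-0.3,0.7,6,0,-1],[-0.3,0.7,6,0,-1]]]'

```text
t: 23.65
position: [581.7, 152.5, 133.8]
orientation: [-0.0, 1.0, 0.0, 0.0]
contact_force: [-1.9, 0.2, 4.2]
finger_gap: 0.218
finger_force: 59.6
```

Contact at the predicted height; press slightly, release, back off.

Emit:
apply_moves --targets '[[[0,0,0.5,0,-1],[0,0,0.5,0,-1],[0,0,0.5,0,0],[0,0,0.5,0,0],[0,0,0.5,0,0],[0,0,0.5,0,0],[0,0,-35,0,0],[0,0,-75,0,0],[-20,30,-95,0,0],[-50,60,-105,0,0],[-70,90,-105,0,0],[-80,120,-105,0,0],[-80,120,-105,0,0],[-80,120,-105,0,0],[-80,120,-105,0,0]]]'

```text
t: 24.9
position: [501.8, 32.5, 238.4]
orientation: [-0.0, 1.0, -0.0, 0.0]
contact_force: [-0.3, -0.2, 0.1]
finger_gap: 0.498
finger_force: 0.0
```

Run:
```python
from h import *
w=snap("w13");c=cam("wrist",w);print(w["qvel"].round(3),w["position"],w["finger_gap"],w["t"])
b=env.grab_frame("scene")[130:270,240:440]
a=w["im"][:260]
cv2.imwrite("pics/w13.png",np.vstack([cv2.resize(a,(780,317)),cv2.resize(b,(390,273))[:, :].repeat(1,1) if 0 else np.hstack([cv2.resize(b,(390,273)),cv2.resize(env.grab_frame("top")[130:290,210:440],(390,273))])])[:,:,::-1])
```

```text
[ 0.014  0.02   0.009  0.     0.    -0.002] [501.78851414  32.46334555 238.38293768] 0.4977205438539447 24.9
```

View pics/w13.png

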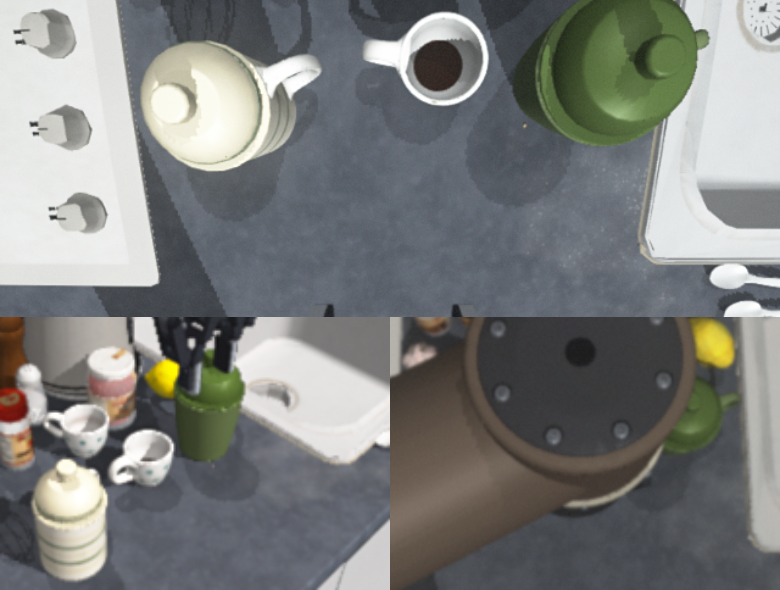

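Both mugs are upright with baskets seated and lids flat and centred: cream lid at about (215,105), green at about (625,70) in the wrist view. The espresso cups are untouched and the arm is clear.

```bash
python3 -c "
from workcell import env
print(env.finish_job())"
```

```text
the job is handed in; nothing more can be done
None
```

Job handed in at about 25 s, verdict not shown: both mugs have their baskets and lids seated flat, each centred to about 2 mm by camera and arm readings (the green basket sits about 2 mm off its mug's centre); the mugs stayed upright and the espresso cups look undisturbed.

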